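Pack the short joint and hold the glass slab home

ROBOT

A 6-joint arm with a two-finger parallel gripper is mounted at the origin on a cart in front of the work surface, level with it; the furniture and walls round the work are solid. World frame = base frame: x ahead of the robot, y to its left, z up, the work surface at z = 0. Lengths are in m, angles in degrees, forces in N, time in s.
With the tool pointing down it reaches from about 0.375 to 0.75 m from the base axis. Payload 9 kg.
Tool frame: the origin (TCP) lies on the centre line of the jaws, within the pads' length; the fingertips stand ahead of it and the grasp point (between the pads) lies 2 mm behind it (finger_overhang is the z of the fingertips in the tool frame, in m); z points along the fingers, y is the direction in which the jaws open and shut (so a half turn about z gives the same grasp; the last joint's range is limited). The gripper opens to 85 mm and grips with 20 to 120 N. Pads are 22 mm wide; open, the fingers measure 114 mm over their backs; the gripper's body (76 mm by 85 mm) begins 54 mm behind the grasp point. The pads swing forward as they close: fully open they stand 13 mm farther back than shut.
Start: joints at [59.318, 5.964, 5.575, 89.605, 0, 77.527], TCP at [0.187, 0.57, 0.248] pointing down, gripper open.
Joint ranges: [-171.21, 171.21], [-48.23, 106.86], [-62.78, 66.21], [-105.2, 120.99], [-86.42, 89.51], [-180, 180]. Speed limits (degrees/s): [127.2, 127.2, 147.25, 180, 180, 180].

INTERFACE

Orientations are given as [roll, pitch, yaw] about the fixed x, y, z axes, in that order (R = Rz(yaw) Ry(pitch) Rx(roll)).
In Python, from station import * gives the robot as it stands. The module is installed in compiled form; this text tells all that it offers.
- The arm moves only by the tool send_rows, never from a script. Its argument "plan" is a list of rows, each a list of 7 numbers: the shift along the world's x, y, z each as a share of 2 cm, from -1 to 1, then the turn, a rotation vector about the world's x, y, z each as a share of 360 degrees, from -1 to 1, then the opening, from 0 (shut) to 1 (fully open). A call has exactly 10 rows; each row shifts and turns the commanded pose from where the row before left it; what a row does not reach is not made up. A row lasts 1/8 s, in which the tool goes at most 62.5 mm and 10.7 degrees, less where a joint would pass 70% of its speed; a pose out of reach is approached as far as the arm can. A call with a number of a shift or a turn outside -1 to 1 is refused whole. A call with a gripper value outside its range is refused whole. The fingers move at their own pace and stop on an object; "force" is the grip in N (left out, the last holds). Time passes only in rows, so rows that do not move let the fingers close, or fill a call up. It gives the time, the measured TCP pose, the force and the opening at its end, in the units of the state.
- observe(): the state, without advancing time (a new reading comes with each control period).
- read_camera(name): name is "side" or "top" or "wrist"; returns the picture (400x640x3 uint8, blue, green, red); there is no depth.
- calibration(name): a dict with "camera_matrix" (3x3 intrinsics, pixels), "pose" (4x4, takes a point from camera to world coordinates). Camera axes: x right, y down, z forward; pixel columns grow to the right and rows downward; lengths in m; the calibration is good to about 2 mm. A picture is of the moment at which its call begins: read the wrist's pose just before it. calibration takes no time and is no camera call; for the wrist camera it gives the pose at the moment of the call.
- sign_off(): hands the job in, once; it reports no verdict.
The state is a dict: "time": time; "joint_pos": joint angles; "qd": joint speeds; "joint_efforts": joint torques, N m; "position": TCP position; "ee_rot": TCP orientation; "wrist_force": force on the tool from outside, world axes, zero at the start; "moment": the same for the moment, N m; "opening": finger opening in m.
Only numpy, scipy, OpenCV 4.12 (cv2) and the standard library are available. Lean on these libraries where they do the work, as an engineer would, in place of code of your own. Each camera call takes 0.05 s, during which the arm holds its last target.

TASK

A slab-glass panel is being laid up in the wooden form on the bench: of the two slabs already set against the far batten one was cut short, so the loose blue slab in front of them would seat crooked. Slide the orange spacer, upright, down onto the form's board in the gap between the loose slab and the short amber slab - the only gap wide enough for it - and let go of it; then push the loose slab away from the open side until it lies flush and square against both the spacer and the longer green slab. Finish while still holding it firmly pressed there, so that it can be fixed, and leave the bottle, cutter and pliers lying about undisturbed.

Things in the scene. Friction and masses are not known exactly. Their poses are not given: they have to be found in the camera images.
- form: Form fixed to the bench: 10 mm plywood board, 164 deep (x) by 182 mm wide (y), paper on top; 22 mm high, 18 mm wide pale battens along its far (+x) edge and both sides; bay 146 mm wide, open at the near (-x) side. Origin: centre of the board's underside, at bench height; far batten's inner face at x = +64, board's near edge at x = -82 mm. x points from the open side to the far batten.
- short_slab: Amber glass slab set fast against the far batten, 38 mm deep (x) by 71 wide (y), 22 high, in the left or the right half of the bay (varies). Origin: middle of its far edge, at its underside, on the board's top; near face at x = -38 mm. Axes as the form's.
- long_slab: Green glass slab set fast beside it, 52 mm deep (x) by 71 wide (y), 22 high, so it stands 14 mm nearer to the open side than the short one. Origin: middle of its far edge, at its underside; near face at x = -52 mm. Axes as the form's.
- loose_slab: Loose blue glass slab on the form's board before the set slabs, 55 mm deep (x) by 140 wide (y), 22 high, 0.3 to 0.6 kg; slides. Origin: centre of its underside; x points to the set slabs, near face at x = -27.5 mm. Starts nearly square (0.02 rad), with a gap of about 4 to 9 mm to the long slab and 18 to 23 mm to the short one.
- spacer: Loose orange plastic spacer standing upright on the bench left of the form, 14 mm thick (its x), 60 mm high, 70 g: a bar 56 mm long (y), 26 high, with a ribbed grip 34 mm long (y), 14 thick rising from its middle, 26 to 60 mm up; held by that across the 14 mm. Origin: middle of its underside. Same both ways round.
- spacer_center (a point): Centre of the spacer, 30 mm above its underside, axes as the spacer's.
- flux_bottle: Bystander: white plastic bottle with red cap, 48 mm across, 103 mm high, near left corner of the bench. Origin under its centre.
- glass_cutter: Bystander: brass glass cutter, 13 mm thick, 136 mm long along its y axis, lying at the left behind the spacer. Origin under its middle.
- running_pliers: Bystander: pliers with red handles, 56x144x14 mm, lying at the right of the bench. Origin under the middle.
Things that resemble listed ones, but are neither listed nor needed, are in the scene too. Several things have the shape of the spacer; the one meant has the colours described above.

How it is judged:
By the outcome, as a careful person would: the job done as asked, in the order asked, and still so for the second after the job is handed in, while the arm keeps its last pose, push and grip.
It also fails if it takes over 45 s, if anything falls off the work surface, if the arm or the gripper's body presses on something with over 40 N, if the wrist force passes 120 N, or if a joint passes its speed limit or range.

## Working session

There is one attempt and no reset: what is moved stays moved. The work goes in short steps, Python scripts to look and compute and a tool call to move; the robot and the scene stay as the last step left them, time stands still between calls to the robot, and variables do not carry over. Pictures are saved under pics/ and viewed, and the job is handed in when it is done.

Besides the shell and the picture viewer there is one more tool, called after "Request:" by a JSON object that holds its "fn" and its "kwargs", one argument or row to a line. send_rows: Moves the arm, as the interface text tells. Its arguments: {"type":"object","properties":{"plan":{"type":"array"},"force":{"type":"number"}},"required":["plan"]}

```bash
mkdir -p pics; python3 - <<'E'
from station import *
import cv2
print(observe())
for n in("side","top","wrist"):
    c=calibration(n); print(n,c["camera_matrix"].tolist(),c["pose"].round(4).tolist())
    im=read_camera(n); cv2.imwrite(f"pics/{n}0.png",im)
print({k:v for k,v in globals().items() if k.lower().startswith('finger')})
E
```

```text
{'time': 0.0, 'joint_pos': array([ 5.93182582e+01,  5.99926800e+00,  5.52638243e+00,  8.96063674e+01,
       -3.68273703e-04,  7.75277784e+01]), 'qd': array([ 0.01053169, -0.08741683, -0.09894131, -0.03027457, -0.00692713,
       -0.02282817]), 'joint_efforts': array([ 9.06770165e-04, -5.56938529e+01,  5.03641784e+01,  1.70759240e-02,
       -1.80451257e-04, -1.03341608e-05]), 'position': array([0.18730633, 0.56966906, 0.24750919]), 'ee_rot': array([-1.79922538e+02, -1.67563773e-02,  1.61790469e+02]), 'wrist_force': array([-0.39031801,  0.29609518,  0.58264919]), 'moment': array([0.03135417, 0.01318409, 0.02428945]), 'opening': 0.08545532850689397}
side [[418.31986964774825, 0.0, 318.4462688693628], [0.0, 418.31986964774825, 206.10183208677543], [0.0, 0.0, 1.0]] [[0.9857, -0.0702, 0.1534, 0.345], [-0.1683, -0.4688, 0.8671, -0.996], [0.0111, -0.8805, -0.4739, 0.5568], [0.0, 0.0, 0.0, 1.0]]
top [[437.6155558342965, 0.0, 327.67948138147716], [0.0, 437.6155558342965, 209.0052697905891], [0.0, 0.0, 1.0]] [[0.0288, -0.9917, 0.1255, 0.3549], [-0.9996, -0.0282, 0.0066, -0.0567], [-0.003, -0.1256, -0.9921, 1.0833], [0.0, 0.0, 0.0, 1.0]]
wrist [[297.8424877140869, 0.0, 322.6654765506499], [0.0, 297.8424877140869, 202.42498512844574], [0.0, 0.0, 1.0]] [[0.312, 0.8978, 0.3107, 0.1063], [0.9501, -0.2939, -0.1047, 0.5959], [-0.0027, 0.3279, -0.9447, 0.3732], [0.0, 0.0, 0.0, 1.0]]
{'finger_overhang': 0.017}
```

View pics/top0.png

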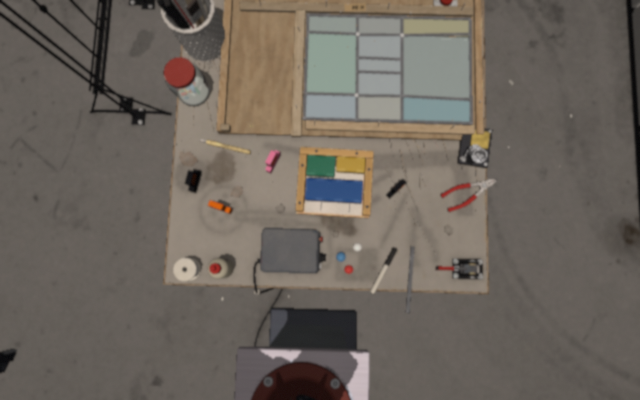

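View pics/side0.png

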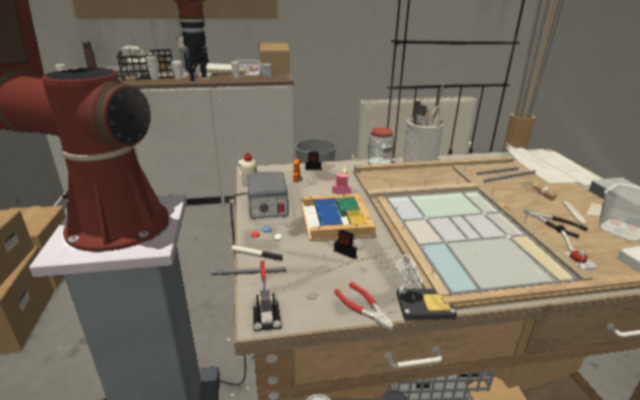

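View pics/wrist0.png

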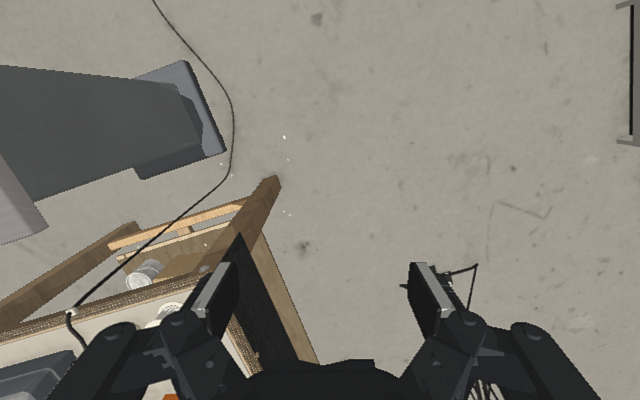

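The top view has four spacer-shaped things: orange (221,207), black (193,180), black (397,188) and pink (272,160). Only the one at (221,207) is orange, and it stands left of the form. The green slab is at (321,166), amber at (350,164) and blue at (334,190). I'll confirm with a crop and take coarse measurements.

```bash
cat > h.py <<'E'
from station import *
import cv2, numpy as np
def rays(n,uv,c=None):
    c=c or calibration(n); K=np.array(c["camera_matrix"]);T=np.array(c["pose"])
    uv=np.atleast_2d(uv).astype(float); d=np.c_[(uv-K[:2,2])/[K[0,0],K[1,1]],np.ones(len(uv))]@T[:3,:3].T
    return T[:3,3],d
def onz(n,uv,z,c=None):
    o,d=rays(n,uv,c); return (o+d*((z-o[2])/d[:,2])[:,None])[:,:2]
def proj(n,P,c=None):
    c=c or calibration(n); K=np.array(c["camera_matrix"]);T=np.array(c["pose"])
    q=(np.atleast_2d(P)-T[:3,3])@T[:3,:3]; return (q[:,:2]/q[:,2:])*[K[0,0],K[1,1]]+K[:2,2]
E
python3 - <<'E'
from h import *
im=cv2.imread("pics/top0.png")
cv2.imwrite("pics/topcrop.png",cv2.resize(im[140:240,170:410],None,fx=3.3,fy=3.3,interpolation=cv2.INTER_CUBIC))
hsv=cv2.cvtColor(im,cv2.COLOR_BGR2HSV)
def f(name,lo,hi,z):
    m=cv2.inRange(hsv,lo,hi); m[:,:165]=0;m[:135]=0;m[300:]=0;m[:,420:]=0
    for c in cv2.findContours(m,0,2)[0]:
        if cv2.contourArea(c)>25:
            r=cv2.minAreaRect(c); b=onz("top",cv2.boxPoints(r),z)
            print(name,cv2.contourArea(c),np.round(r[0]),np.round(b,3).tolist(),b.mean(0).round(4))
f("orange",(3,180,150),(13,255,255),.026)
f("blue",(105,120,50),(125,255,255),.032)
f("green",(50,100,40),(85,255,255),.032)
f("amber",(18,150,120),(28,255,255),.032)
E
```

```text
orange 55.5 [215. 205.] [[0.49, 0.242], [0.503, 0.238], [0.493, 0.208], [0.481, 0.211]] [0.4917 0.2248]
blue 1033.5 [333. 190.] [[0.512, 0.004], [0.562, 0.003], [0.558, -0.13], [0.507, -0.127]] [ 0.5348 -0.0624]
green 440.0 [320. 166.] [[0.573, 0.004], [0.62, 0.002], [0.616, -0.062], [0.569, -0.059]] [ 0.5947 -0.0287]
amber 328.0 [350. 164.] [[0.617, -0.069], [0.619, -0.135], [0.584, -0.136], [0.582, -0.07]] [ 0.6007 -0.1025]
```

View pics/topcrop.png

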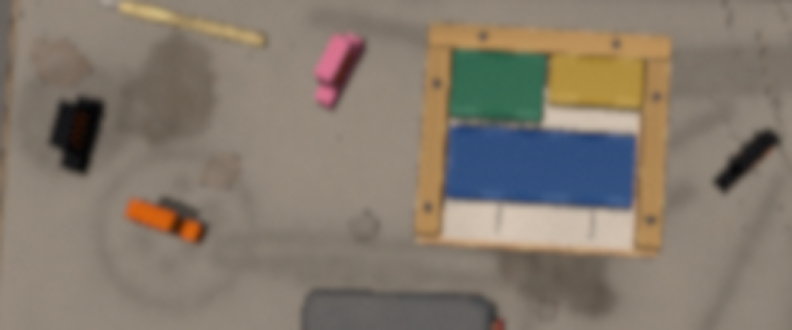

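The orange one at crop (165,220), which is top (221,207), is the spacer. I'll fly over it, turning the wrist on the way.

Request:
{"fn": "send_rows", "kwargs": {
  "plan": [
    [1,-1,0,0,0,-0.025,1],
    [1,-1,0,0,0,-0.025,1],
    [1,-1,0,0,0,-0.025,1],
    [1,-1,0,0,0,-0.025,1],
    [1,-1,0,0,0,-0.025,1],
    [1,-1,0,0,0,-0.025,1],
    [1,-1,0,0,0,-0.025,1],
    [1,-1,0,0,0,-0.025,1],
    [1,-1,0,0,0,-0.025,1],
    [1,-1,0,0,0,-0.025,1]
  ]
}}

```text
time: 1.4
position: [0.388, 0.3692, 0.2481]
ee_rot: [-180.0, 0.0, 71.5]
wrist_force: [-0.6, 0.2, -0.2]
opening: 0.0852
```

Request:
{"fn": "send_rows", "kwargs": {
  "plan": [
    [0.6,-1,0,0,0,0,1],
    [0.6,-1,0,0,0,0,1],
    [0.6,-1,0,0,0,0,1],
    [0.6,-1,0,0,0,0,1],
    [0.6,-1,0,0,0,0,1],
    [0.6,-1,0,0,0,0,1],
    [0.6,-1,0,0,0,0,1],
    [0.6,-1,0,0,0,0,1],
    [0,0,0,0,0,0,1],
    [0,0,0,0,0,0,1]
  ]
}}

```text
time: 2.65
position: [0.4831, 0.2104, 0.2482]
ee_rot: [-180.0, -0.0, 71.8]
wrist_force: [-1.0, 0.3, 0.1]
opening: 0.0854
```

```bash
python3 - <<'E'
from h import *
import pickle
s=observe();print(s["time"],s["position"],s["ee_rot"],s["joint_pos"].round(1))
c=calibration("wrist");im=read_camera("wrist");cv2.imwrite("pics/w1.png",im);pickle.dump(c,open("w1.pkl","wb"))
E
```

```text
2.65 [0.48313612 0.21035809 0.24819741] [-1.79975956e+02 -4.52978823e-04  7.17896703e+01] [  9.3  -6.8  -7.1  89.7   0.  117.5]
```

View pics/w1.png

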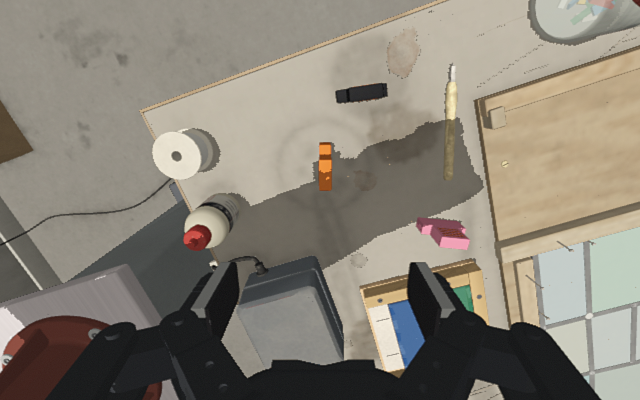

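The orange spacer is at (325,166) in the wrist view. Black (360,93) and pink (443,234) are lookalikes. I'll enlarge it and measure.

```bash
python3 - <<'E'
from h import *
import pickle
c=pickle.load(open("w1.pkl","rb"));im=cv2.imread("pics/w1.png")
cv2.imwrite("pics/w1c.png",cv2.resize(im[130:205,285:365],None,fx=8,fy=8,interpolation=cv2.INTER_NEAREST))
hsv=cv2.cvtColor(im,cv2.COLOR_BGR2HSV)
m=cv2.inRange(hsv,(5,180,90),(18,255,255));m[:,:290]=0;m[:,365:]=0;m[:130]=0;m[205:]=0
ct=max(cv2.findContours(m,0,2)[0],key=cv2.contourArea)
r=cv2.minAreaRect(ct);print(r,cv2.boundingRect(ct))
b=m
for y in range(138,195,2):
    x=np.where(m[y])[0]
    if len(x): print(y,x.min(),x.max(),[tuple(im[y,k]) for k in ()])
E
```

```text
((325.0, 166.5), (47.0, 12.0), 90.0) (319, 143, 13, 48)
144 320 329 []
146 320 330 []
148 320 330 []
150 320 330 []
152 320 330 []
154 320 330 []
156 320 330 []
158 320 330 []
160 320 330 []
162 319 331 []
164 319 331 []
166 319 331 []
168 319 331 []
170 319 331 []
172 319 330 []
174 319 330 []
176 319 330 []
178 319 330 []
180 319 330 []
182 319 330 []
184 319 330 []
186 320 330 []
188 320 330 []
190 329 329 []
```

View pics/w1c.png

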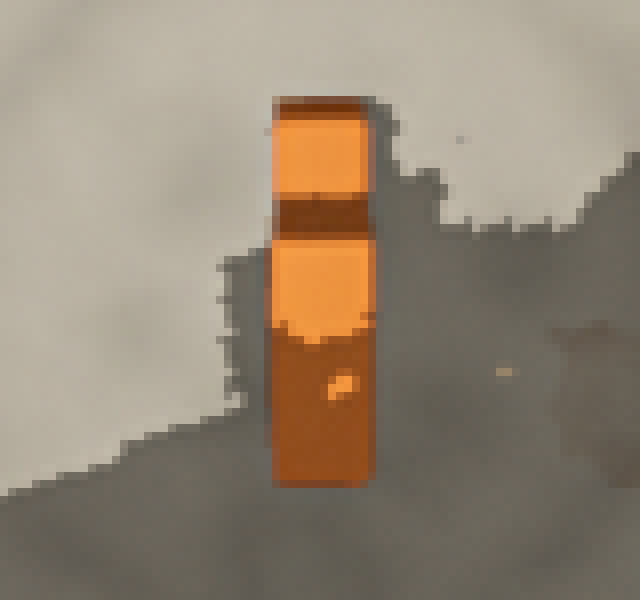

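```bash
python3 - <<'E'
from h import *
import pickle
c=pickle.load(open("w1.pkl","rb"))
for uv,z in [((325.1,142.1),0),((325.1,145),.026),((325.2,154.3),.026),((325.4,159.8),.06),((325.2,190.9),.06),((325.2,190.9),.026),((319.2,145),.026),((319,165),.06),((331.9,165),.06),((331.2,145),.026)]:
    print(uv,z,onz("w",[uv],z,c).round(4))
a=onz("w",[(325.1,145)],.026,c)[0];b=onz("w",[(325.2,190.9)],.026,c)[0];print(np.degrees(np.arctan2(*(a-b)[::-1])),np.linalg.norm(a-b))
a=onz("w",[(325.4,159.8)],.06,c)[0];b=onz("w",[(325.2,190.9)],.06,c)[0];print(np.degrees(np.arctan2(*(a-b)[::-1])),np.linalg.norm(a-b))
E
```

```text
(325.1, 142.1) 0 [[0.4958 0.241 ]]
(325.1, 145) 0.026 [[0.4957 0.2412]]
(325.2, 154.3) 0.026 [[0.4925 0.2309]]
(325.4, 159.8) 0.06 [[0.4925 0.2311]]
(325.2, 190.9) 0.06 [[0.4816 0.1983]]
(325.2, 190.9) 0.026 [[0.4786 0.1883]]
(319.2, 145) 0.026 [[0.4892 0.2434]]
(319, 165) 0.06 [[0.4843 0.2279]]
(331.9, 165) 0.06 [[0.4974 0.2236]]
(331.2, 145) 0.026 [[0.5024 0.239 ]]
72.09664167551183 0.05557518675668552
71.62458978635087 0.03453460604929461
```

Request:
{"fn": "send_rows", "kwargs": {
  "plan": [
    [0.2,0.21,-1,0,0,0,0.6],
    [0,0,-1,0,0,0,0.6],
    [0,0,-1,0,0,0,0.6],
    [0,0,-1,0,0,0,0.6],
    [0,0,-1,0,0,0,0.6],
    [0,0,-1,0,0,0,0.6],
    [0,0,-1,0,0,0,0.6],
    [0,0,-1,0,0,0,0.6],
    [0,0,-0.5,0,0,0,0.6],
    [0,0,0,0,0,0,0.6]
  ]
}}

```text
time: 3.95
position: [0.487, 0.2141, 0.0776]
ee_rot: [-179.9, 0.0, 71.8]
wrist_force: [0.2, 0.1, -0.4]
opening: 0.0513
```

```bash
python3 - <<'E'
from h import *
s=observe();print(s["time"],s["position"],s["ee_rot"],s["opening"])
im=read_camera("wrist");cv2.imwrite("pics/w2.png",im)
E
```

```text
3.95 [0.48704924 0.21409548 0.07758584] [-1.79948070e+02  3.28836753e-02  7.17888322e+01] 0.05131449228781875
```

View pics/w2.png

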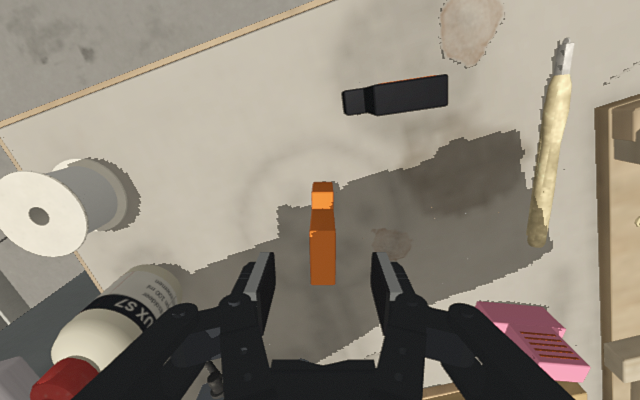

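The spacer sits centred between the pads (column 323), with the bottle clear. I'll descend 29 mm and grip.

Request:
{"fn": "send_rows", "kwargs": {
  "plan": [
    [0,0,-0.7,0,0,0,0.6],
    [0,0,-0.75,0,0,0,0.6],
    [0,0,0,0,0,0,0.6],
    [0,0,0,0,0,0,0],
    [0,0,0,0,0,0,0],
    [0,0,0,0,0,0,0],
    [0,0,0,0,0,0,0],
    [0,0,0,0,0,0,0],
    [0,0,0,0,0,0,0],
    [0,0,0,0,0,0,0]
  ],
  "force": 40
}}

```text
time: 5.25
position: [0.4878, 0.2142, 0.0498]
ee_rot: [180.0, -0.0, 71.8]
wrist_force: [-0.2, -0.7, 4.8]
opening: 0.0135
```

Request:
{"fn": "send_rows", "kwargs": {
  "plan": [
    [0,0,0.5,0,0,0,0],
    [0,0,1,0,0,0,0],
    [0,0,1,0,0,0,0],
    [0,0,1,0,0,0,0],
    [0,-1,1,0,0,0,0],
    [0,-1,1,0,0,0,0],
    [0,-1,1,0,0,0,0],
    [0,-1,1,0,0,0,0],
    [0,-1,1,0,0,0,0],
    [0,-1,0.5,0,0,0,0]
  ]
}}

```text
time: 6.5
position: [0.4877, 0.0936, 0.2311]
ee_rot: [179.9, -0.0, 71.8]
wrist_force: [0.1, 0.3, -1.1]
opening: 0.0134
```

Request:
{"fn": "send_rows", "kwargs": {
  "plan": [
    [0.35,-1,0,0,0,0.005,0],
    [0.35,-1,0,0,0,0.005,0],
    [0.35,-1,0,0,0,0.005,0],
    [0.35,-1,0,0,0,0.005,0],
    [0.35,-1,0,0,0,0.005,0],
    [0.35,-1,0,0,0,0.005,0],
    [0.35,-1,0,0,0,0.005,0],
    [0.35,-1,0,0,0,0.005,0],
    [0.35,-0.7,0,0,0,0.005,0],
    [0,0,0,0,0,0,0]
  ]
}}

```text
time: 7.75
position: [0.5505, -0.0804, 0.2295]
ee_rot: [-180.0, -0.0, 87.9]
wrist_force: [-0.3, 0.4, -0.3]
opening: 0.013
```

```bash
python3 - <<'E'
from h import *
import pickle
s=observe();print(s["time"],s["position"],s["ee_rot"],s["opening"],s["joint_pos"].round(1))
c=calibration("wrist");im=read_camera("wrist");cv2.imwrite("pics/w3.png",im);pickle.dump(c,open("w3.pkl","wb"))
cv2.imwrite("pics/t3.png",read_camera("top"))
E
```

```text
7.75 [ 0.55049201 -0.08041671  0.22945254] [-1.79982784e+02 -7.18562952e-03  8.79120505e+01] 0.012974232471354267 [-21.8  -1.8  -4.4  87.5   0.   70.3]
```

View pics/w3.png

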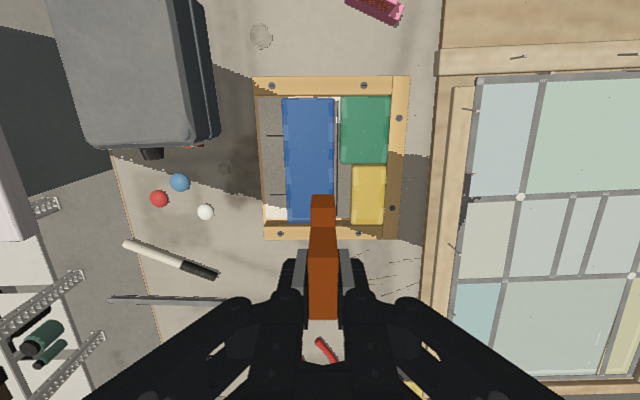

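The wrist view shows the form with blue at (308,160), green (364,130), amber (368,194), and the gap at columns about 337–351 over rows 165–225. The held spacer is at (322,260). I'll enlarge it.

```bash
python3 - <<'E'
from h import *
im=cv2.imread("pics/w3.png")
cv2.imwrite("pics/w3c.png",cv2.resize(im[75:245,255:415],None,fx=3.5,fy=3.5,interpolation=cv2.INTER_NEAREST))
E
```

```text
(no output)
```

View pics/w3c.png

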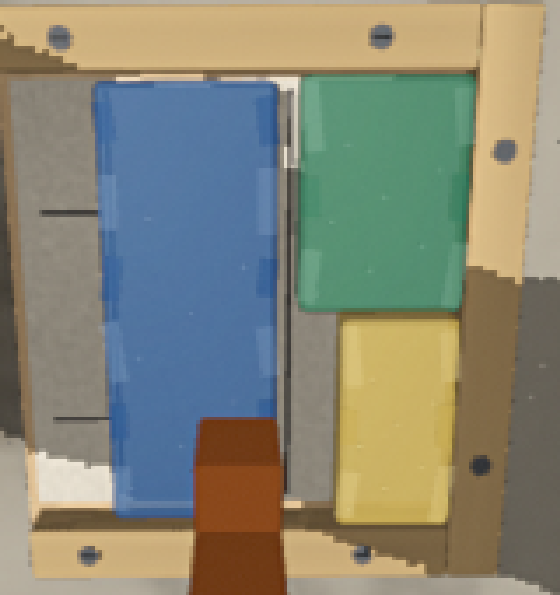

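```bash
cat >> h.py <<'E'
def edges(img,c,z=.032,verbose=True,win=(250,70,415,245)):
    hsv=cv2.cvtColor(img,cv2.COLOR_BGR2HSV); out={}
    M={"blue":((100,90,60),(118,255,255)),"green":((55,60,50),(90,255,255)),"amber":((20,80,80),(30,200,255))}
    for n,(lo,hi) in M.items():
        m=cv2.inRange(hsv,lo,hi); k=np.zeros_like(m); k[win[1]:win[3],win[0]:win[2]]=255; m&=k
        m=cv2.morphologyEx(m,cv2.MORPH_OPEN,np.ones((3,3)))
        ct=max(cv2.findContours(m,0,2)[0],key=cv2.contourArea); mm=np.zeros_like(m);cv2.drawContours(mm,[ct],-1,255,-1)
        x,y,w,h=cv2.boundingRect(ct); L=[];R=[]
        for r in range(y+6,y+h-6):
            q=np.where(mm[r])[0]; L.append((q.min()-.0,r+.5));R.append((q.max()+1.,r+.5))
        out[n]=(np.array(L),np.array(R),(x,y,w,h))
    return out
E
python3 - <<'E'
from h import *
import pickle
c=pickle.load(open("w3.pkl","rb"));im=cv2.imread("pics/w3.png")
print(c["pose"].round(3).tolist())
e=edges(im,c)
def fit(uv,z=.032):
    P=onz("w",uv,z,c)
    for _ in range(3):
        p=np.polyfit(P[:,1],P[:,0],1);r=P[:,0]-np.polyval(p,P[:,1]);P=P[abs(r)<max(2*r.std(),3e-4)]
    return p,r.std(),(P[:,1].min(),P[:,1].max())
for n in e:
    print(n,e[n][2])
    for k,nm in ((0,"near"),(1,"far")):
        uv=e[n][k]
        if n=="blue": uv=uv[uv[:,1]<190]
        p,s,rg=fit(uv); print("  ",nm,"yaw",-np.degrees(np.arctan(p[0])).round(2),"x at y=-.03,-.06,-.1:",np.polyval(p,[-.03,-.06,-.1]).round(4),"std",s.round(5),np.round(rg,3))
# amber/green y extents, corners in crop (3.5x, offset 255,75)
pts={"green NL":(302,75),"green NR":(299,308),"amber NL":(341,320),"amber NR":(337,520),"amber FR":(448,522),"amber FL":(459,320),"green FL":(475,76),"blue NL":(97,82),"blue NR":(118,516),"blue FL":(277,84)}
for k,v in pts.items(): print(k,onz("w",[(v[0]/3.5+255,v[1]/3.5+75)],.032,c).round(4))
E
```

```text
[[0.999, -0.034, -0.012, 0.553], [-0.036, -0.944, -0.329, 0.004], [-0.0, 0.329, -0.944, 0.355], [0.0, 0.0, 0.0, 1.0]]
blue (282, 98, 52, 125)
   near yaw -1.58 x at y=-.03,-.06,-.1: [0.5098 0.509  0.5079] std 0.00031 [-0.092 -0.   ]
   far yaw -1.34 x at y=-.03,-.06,-.1: [0.5636 0.5629 0.562 ] std 0.0 [-0.094 -0.002]
green (340, 96, 51, 68)
   near yaw -2.45 x at y=-.03,-.06,-.1: [0.5704 0.5691 0.5674] std 0.00026 [-0.058 -0.001]
   far yaw -1.83 x at y=-.03,-.06,-.1: [0.6216 0.6206 0.6193] std 0.00031 [-0.059 -0.003]
amber (350, 164, 37, 61)
   near yaw -1.95 x at y=-.03,-.06,-.1: [0.5832 0.5822 0.5808] std 0.00027 [-0.13  -0.073]
   far yaw -1.93 x at y=-.03,-.06,-.1: [0.6229 0.6219 0.6206] std 0.00037 [-0.131 -0.074]
green NL [[0.5719 0.0052]]
green NR [[ 0.5699 -0.0637]]
amber NL [[ 0.583 -0.068]]
amber NR [[ 0.5815 -0.1364]]
amber FR [[ 0.6188 -0.1384]]
amber FL [[ 0.6202 -0.0693]]
green FL [[0.6224 0.0031]]
blue NL [[0.5119 0.0054]]
blue NR [[ 0.5079 -0.1323]]
blue FL [[0.5645 0.0029]]
```

Gap centre is at about (0.571, −0.1025), roughly 19 mm wide. I'll go to hover just above the slabs, then compare directly.

Request:
{"fn": "send_rows", "kwargs": {
  "plan": [
    [0.5,-0.5,-0.5,0,0,0,0],
    [0.54,-0.6,-1,0,0,0.0005,0],
    [0,0,-1,0,0,0,0],
    [0,0,-1,0,0,0,0],
    [0,0,-1,0,0,0,0],
    [0,0,-1,0,0,0,0],
    [0,0,-0.8,0,0,0,0],
    [0,0,-0.5,0,0,0,0],
    [0,0,0,0,0,0,0],
    [0,0,0,0,0,0,0]
  ]
}}

```text
time: 9.1
position: [0.5717, -0.102, 0.0941]
ee_rot: [179.9, 0.0, 88.2]
wrist_force: [0.4, -0.1, -0.4]
opening: 0.0132
```

```bash
python3 - <<'E'
from h import *
import pickle
s=observe();print(s["time"],s["position"],s["ee_rot"],s["opening"])
c=calibration("wrist");im=read_camera("wrist");cv2.imwrite("pics/w4.png",im);pickle.dump(c,open("w4.pkl","wb"))
E
```

```text
9.1 [ 0.57171644 -0.10201239  0.09407316] [1.79937800e+02 2.22479799e-02 8.81687599e+01] 0.01320999842030674
```

View pics/w4.png

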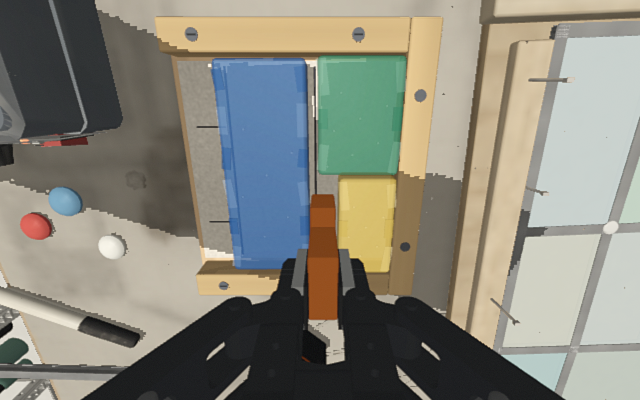

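```bash
python3 - <<'E'
from h import *
import pickle
c=pickle.load(open("w4.pkl","rb"));im=cv2.imread("pics/w4.png")
cv2.imwrite("pics/w4c.png",cv2.resize(im[150:280,280:400],None,fx=5,fy=5,interpolation=cv2.INTER_NEAREST))
e=edges(im,c,win=(150,40,420,280))
for n in e:
    for k,nm in ((0,"near"),(1,"far")):
        uv=e[n][k]
        if n=="blue": uv=uv[uv[:,1]<200]
        P=onz("w",uv,.032,c);p=np.polyfit(P[:,1],P[:,0],1)
        print(n,nm,"yaw",-np.degrees(np.arctan(p[0])).round(2),np.polyval(p,[-.075,-.1025,-.13]).round(4))
hsv=cv2.cvtColor(im,cv2.COLOR_BGR2HSV);m=cv2.inRange(hsv,(5,180,50),(16,255,255))
for y in range(192,236,3):
    x=np.where(m[y,290:360])[0]+290
    if len(x):print(y,x.min(),x.max()+1)
E
```

```text
blue near yaw -1.52 [0.5087 0.508  0.5073]
blue far yaw -1.68 [0.5629 0.5621 0.5613]
green near yaw -2.59 [0.5688 0.5675 0.5663]
green far yaw -1.75 [0.6202 0.6194 0.6185]
amber near yaw 10.36 [0.5795 0.5846 0.5896]
amber far yaw -1.66 [0.6207 0.6199 0.6191]
195 313 333
198 312 334
201 312 334
204 311 335
207 311 335
210 310 335
213 311 335
216 311 335
219 311 335
222 311 335
225 311 335
228 311 335
231 311 335
234 310 335
```

View pics/w4c.png

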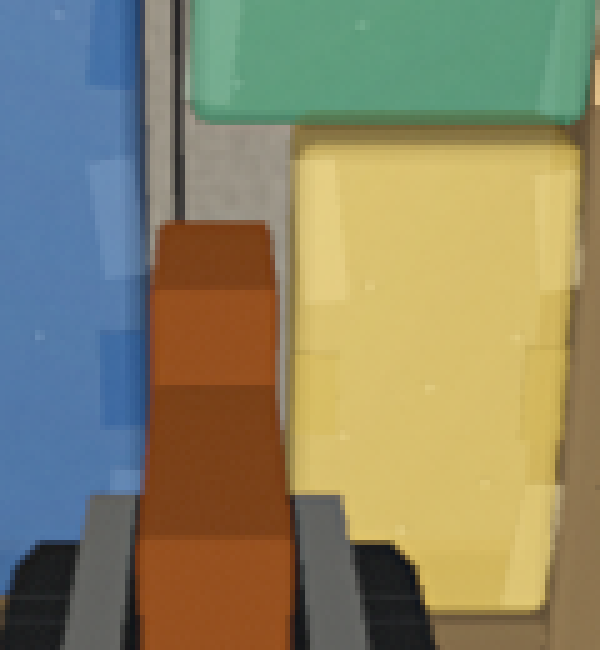

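```bash
python3 - <<'E'
from h import *
import pickle
c=pickle.load(open("w4.pkl","rb"))
for t,uv,z in [("bot L",(311.9,194.3),.0443),("bot R",(334,194.3),.0443),("top L",(310,208),.0703),("top R",(335.2,208),.0703),("blue e",(309,185),.032),("blue e",(309.2,200),.032),("blue e",(309.1,205),.032),("amber e",(339,185),.032),("amber e",(338.6,200),.032),("amber e",(338.2,225),.032),("blue e",(308.8,175),.032)]:
    print(t,onz("w",[uv],z,c).round(4))
E
```

```text
bot L [[ 0.5654 -0.0734]]
bot R [[ 0.579  -0.0738]]
top L [[ 0.5653 -0.0728]]
top R [[ 0.5787 -0.0732]]
blue e [[ 0.5632 -0.0709]]
blue e [[ 0.5628 -0.0812]]
blue e [[ 0.5626 -0.0848]]
amber e [[ 0.5828 -0.0715]]
amber e [[ 0.5824 -0.0818]]
amber e [[ 0.5819 -0.0999]]
blue e [[ 0.5634 -0.0642]]
```

The spacer is 0.8 mm too near the blue slab and otherwise clear by over 2 mm. I'll shift +0.8 mm in x and lower it.

Request:
{"fn": "send_rows", "kwargs": {
  "plan": [
    [0.04,-0.03,0,0,0,0,0],
    [0,0,-0.3,0,0,0,0],
    [0,0,-0.3,0,0,0,0],
    [0,0,-0.3,0,0,0,0],
    [0,0,-0.2,0,0,0,0],
    [0,0,-0.2,0,0,0,0],
    [0,0,-0.2,0,0,0,0],
    [0,0,-0.1,0,0,0,0],
    [0,0,0,0,0,0,0],
    [0,0,0,0,0,0,0]
  ]
}}

```text
time: 10.4
position: [0.5722, -0.1025, 0.0615]
ee_rot: [180.0, 0.0, 88.2]
wrist_force: [-0.2, 0.8, -0.5]
opening: 0.0132
```

Request:
{"fn": "send_rows", "kwargs": {
  "plan": [
    [0,0,-0.03,0,0,0,0],
    [0,0,-0.03,0,0,0,0],
    [0,0,-0.03,0,0,0,0],
    [0,0,0,0,0,0,0],
    [0,0,0,0,0,0,0],
    [0,0,0,0,0,0,0],
    [0,0,0,0,0,0,0],
    [0,0,0,0,0,0,0],
    [0,0,0,0,0,0,0],
    [0,0,0,0,0,0,0]
  ]
}}

```text
time: 11.65
position: [0.5722, -0.1025, 0.0598]
ee_rot: [180.0, 0.0, 88.2]
wrist_force: [-1.7, 0.5, 5.3]
opening: 0.0133
```

```bash
python3 - <<'E'
from h import *
s=observe();print(s["time"],s["position"],s["wrist_force"])
im=read_camera("wrist");cv2.imwrite("pics/w5.png",cv2.resize(im[100:300,240:420],None,fx=3,fy=3))
E
```

```text
11.65 [ 0.57216199 -0.10249083  0.05984117] [-1.68703374  0.46653694  5.33864176]
```

View pics/w5.png

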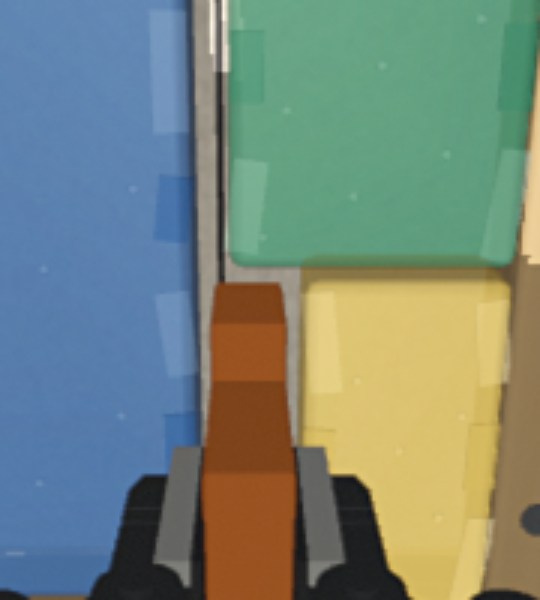

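Seated: contact at 5 N, standing on the board in the gap with clearance both sides. I'll release and rise.

Request:
{"fn": "send_rows", "kwargs": {
  "plan": [
    [0,0,0.01,0,0,0,0.4],
    [0,0,0,0,0,0,0.4],
    [0,0,0,0,0,0,0.4],
    [0,0,0.5,0,0,0,0.4],
    [0,0,0.8,0,0,0,0.4],
    [0,0,1,0,0,0,0.4],
    [0,0,1,0,0,0,0.4],
    [0,0,1,0,0,0,0.4],
    [0,0,1,0,0,0,0.4],
    [0,0,0.5,0,0,0,0.4]
  ]
}}

```text
time: 12.95
position: [0.5726, -0.1027, 0.1776]
ee_rot: [179.9, 0.0, 88.2]
wrist_force: [0.3, -0.5, -0.5]
opening: 0.0342
```

```bash
python3 - <<'E'
from h import *
import pickle
s=observe();print(s["time"],s["position"],s["wrist_force"],s["joint_pos"].round(1))
c=calibration("wrist");im=read_camera("wrist");cv2.imwrite("pics/w6.png",im);pickle.dump(c,open("w6.pkl","wb"))
E
```

```text
12.95 [ 0.57261646 -0.10265041  0.17756697] [ 0.31266748 -0.52726867 -0.45911837] [-23.    2.5  -5.4  82.    0.   68.8]
```

View pics/w6.png

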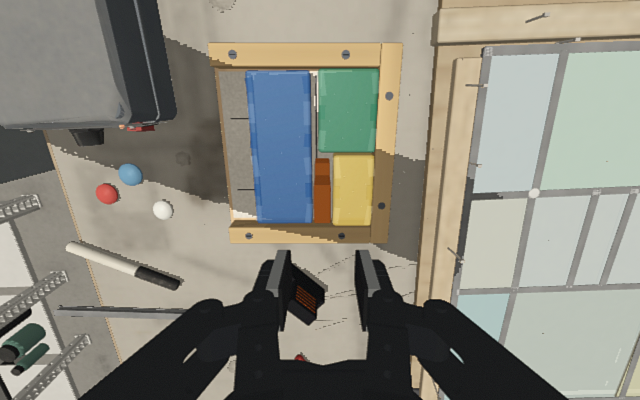

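The spacer stands in the gap by itself at (322,192). Now I'll measure the grey box near the open side (clearance for the gripper), and the blue slab.

```bash
python3 - <<'E'
from h import *
import pickle
c=pickle.load(open("w6.pkl","rb"));im=cv2.imread("pics/w6.png")
cv2.imwrite("pics/w6c.png",cv2.resize(im[30:250,70:400],None,fx=2.4,fy=2.4,interpolation=cv2.INTER_NEAREST))
e=edges(im,c,win=(200,35,410,245))
for n in e:
    print(n,e[n][2])
    for k,nm in ((0,"near"),(1,"far")):
        P=onz("w",e[n][k],.032,c);p=np.polyfit(P[:,1],P[:,0],1)
        print(n,nm,"yaw",-np.degrees(np.arctan(p[0])).round(2),np.polyval(p,[-.03,-.065,-.1025]).round(4))
t=cv2.imread("pics/top0.png");cv2.imwrite("pics/t0box.png",cv2.resize(t[215:300,240:360],None,fx=6,fy=6,interpolation=cv2.INTER_CUBIC))
E
```

```text
blue (245, 70, 67, 153)
blue near yaw -1.58 [0.5099 0.5089 0.5079]
blue far yaw -1.75 [0.5641 0.5631 0.5619]
green (318, 68, 61, 84)
green near yaw -2.1 [0.5712 0.5699 0.5685]
green far yaw -1.84 [0.6217 0.6205 0.6193]
amber (332, 153, 43, 73)
amber near yaw -1.72 [0.5841 0.583  0.5819]
amber far yaw -1.83 [0.6225 0.6214 0.6202]
```

View pics/w6c.png

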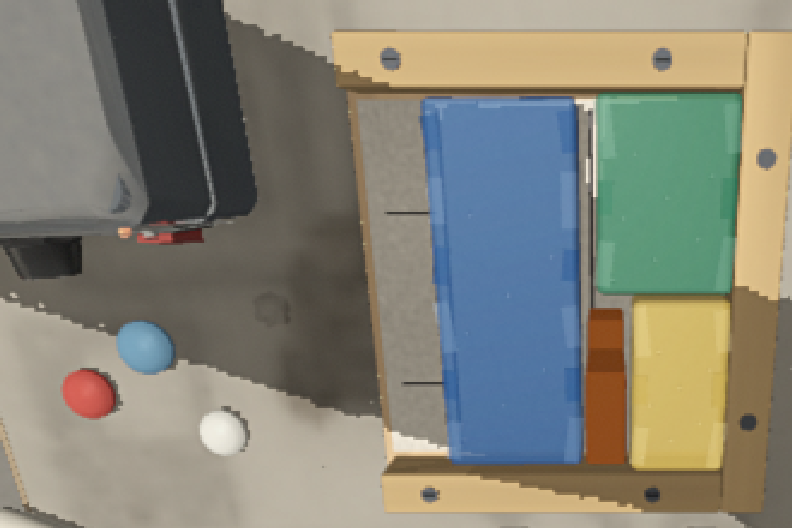

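View pics/t0box.png

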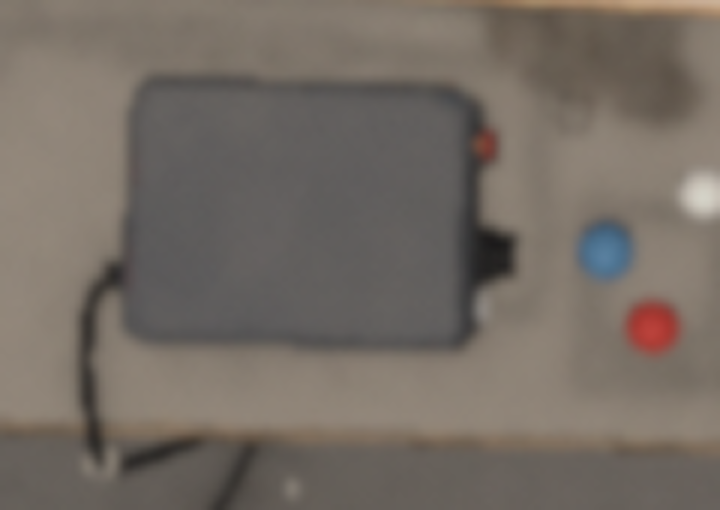

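```bash
python3 - <<'E'
from h import *
import pickle
c=pickle.load(open("w6.pkl","rb"))
print("base corner",onz("w",[(174,118)],0,c).round(3))
for z in(.04,.06,.08,.1,.12): print(z,"wrist top edge",onz("w",[(70+130/2.4,30+200/2.4)],z,c).round(3),onz("w",[(70+155/2.4,30+222/2.4)],z,c).round(3),"top",onz("top",[(318.5,231)],z).round(3))
o,d=rays("w",[(70+150/2.4,30+215/2.4)],c);o2,d2=rays("top",[(318,231)])
A=np.c_[d[0],-d2[0]];t=np.linalg.lstsq(A,o2-o,rcond=None)[0];print(o+t[0]*d[0],o2+t[1]*d2[0])
E
```

```text
base corner [[ 0.429 -0.032]]
0.04 wrist top edge [[ 0.407 -0.025]] [[ 0.414 -0.033]] top [[ 0.433 -0.029]]
0.06 wrist top edge [[ 0.419 -0.025]] [[ 0.426 -0.032]] top [[ 0.432 -0.03 ]]
0.08 wrist top edge [[ 0.432 -0.024]] [[ 0.438 -0.031]] top [[ 0.43 -0.03]]
0.1 wrist top edge [[ 0.445 -0.023]] [[ 0.45  -0.029]] top [[ 0.429 -0.031]]
0.12 wrist top edge [[ 0.458 -0.023]] [[ 0.462 -0.028]] top [[ 0.427 -0.031]]
[ 0.43100162 -0.02893672  0.070299  ] [ 0.43101132 -0.02902865  0.07029722]
```

The box is about 70 mm high with its far edge at x≈0.431, so the gripper at x≈0.487 clears it. I'll turn so the fingers span the slab's width and come down in front of its near face.

Request:
{"fn": "send_rows", "kwargs": {
  "plan": [
    [-0.43,0.17,0,0,0,-0.025,0.6],
    [-0.43,0.17,0,0,0,-0.025,0.6],
    [-0.43,0.17,0,0,0,-0.025,0.6],
    [-0.43,0.17,0,0,0,-0.025,0.6],
    [-0.43,0.17,0,0,0,-0.025,0.6],
    [-0.43,0.17,0,0,0,-0.025,0.6],
    [-0.43,0.17,0,0,0,-0.025,0.6],
    [-0.43,0.17,0,0,0,-0.025,0.6],
    [-0.43,0.17,0,0,0,-0.025,0.6],
    [-0.43,0.17,0,0,0,-0.025,0.6]
  ]
}}

```text
time: 14.25
position: [0.4855, -0.0682, 0.1752]
ee_rot: [-180.0, 0.1, -2.1]
wrist_force: [0.3, 0.5, 0.4]
opening: 0.0511
```

Request:
{"fn": "send_rows", "kwargs": {
  "plan": [
    [0,0,-0.5,0,0,0,0.6],
    [0,0,-1,0,0,0,0.6],
    [0,0,-1,0,0,0,0.6],
    [0,0,-1,0,0,0,0.6],
    [0,0,-1,0,0,0,0.6],
    [0,0,-1,0,0,0,0.6],
    [0,0,-0.5,0,0,0,0.6],
    [0,0,0,0,0,0,0.6],
    [0,0,0,0,0,0,0.6],
    [0,0,0,0,0,0,0.6]
  ]
}}

```text
time: 15.5
position: [0.4866, -0.0686, 0.0565]
ee_rot: [180.0, -0.1, -1.8]
wrist_force: [0.1, -0.2, -0.0]
opening: 0.051
```

```bash
python3 - <<'E'
from h import *
import pickle
s=observe();print(s["time"],s["position"],s["ee_rot"],s["wrist_force"],s["joint_pos"].round(1))
c=calibration("wrist");im=read_camera("wrist");cv2.imwrite("pics/w7.png",im);pickle.dump(c,open("w7.pkl","wb"))
im=read_camera("side");cv2.imwrite("pics/s7.png",cv2.resize(im[130:280,220:420],None,fx=3.5,fy=3.5))
E
```

```text
15.5 [ 0.48663298 -0.06863622  0.05651029] [ 1.79966530e+02 -6.88219626e-02 -1.81792087e+00] [ 0.06525897 -0.2144877  -0.03877664] [-23.3 -10.1 -30.2  69.8  -0.  158.5]
```

View pics/w7.png

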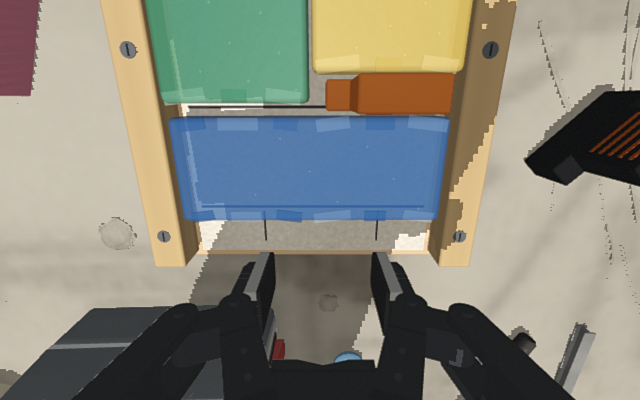

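View pics/s7.png

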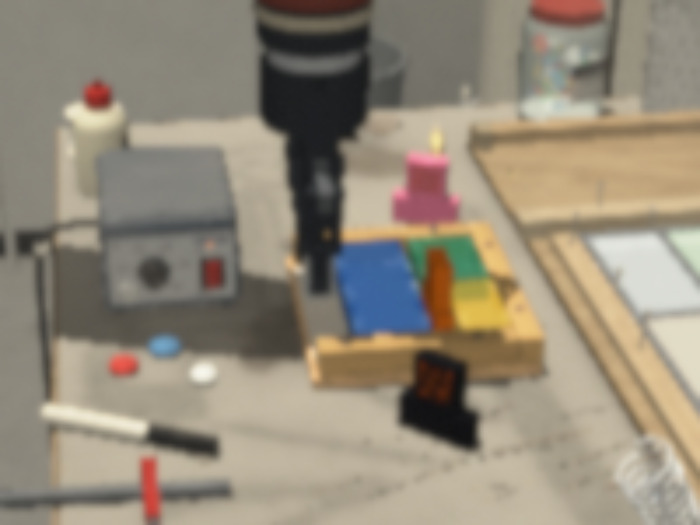

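Fingers are in front of the near face, clear of both battens. The wrist view shows blue at (308,168), the spacer upright at (390,93), and green and amber behind. I'll lower and then push.

Request:
{"fn": "send_rows", "kwargs": {
  "plan": [
    [0,0,-0.5,0,0,0,0.6],
    [0,0,-0.4,0,0,0,0.6],
    [0,0,-0.3,0,0,0,0.6],
    [0,0,0,0,0,0,0.6],
    [0.15,0,0,0,0,0,0.6],
    [0.15,0,0,0,0,0,0.6],
    [0.15,0,0,0,0,0,0.6],
    [0.1,0,0,0,0,0,0.6],
    [0,0,0,0,0,0,0.6],
    [0,0,0,0,0,0,0.6]
  ]
}}

```text
time: 16.85
position: [0.4971, -0.0684, 0.0317]
ee_rot: [180.0, 0.0, -1.8]
wrist_force: [0.3, -0.1, -0.3]
opening: 0.0513
```

Request:
{"fn": "send_rows", "kwargs": {
  "plan": [
    [0.05,0,0,0,0,0,0.6],
    [0.05,0,0,0,0,0,0.6],
    [0.05,0,0,0,0,0,0.6],
    [0.05,0,0,0,0,0,0.6],
    [0.05,-0.01,0,0,0,0,0.6],
    [0,0,0,0,0,0,0.6],
    [0,0,0,0,0,0,0.6],
    [0,0,0,0,0,0,0.6],
    [0,0,0,0,0,0,0.6],
    [0,0,0,0,0,0,0.6]
  ]
}}

```text
time: 18.1
position: [0.5013, -0.0684, 0.0316]
ee_rot: [-180.0, 0.1, -1.8]
wrist_force: [-5.3, 0.9, 3.2]
opening: 0.051
```

```bash
python3 - <<'E'
from h import *
s=observe();print(s["time"],s["position"],s["wrist_force"],s["moment"])
im=read_camera("wrist");cv2.imwrite("pics/w8.png",im)
E
```

```text
18.1 [ 0.50128026 -0.06841076  0.03160739] [-5.27348568  0.89011515  3.22232855] [0.15511333 1.07826679 0.02393652]
```

View pics/w8.png

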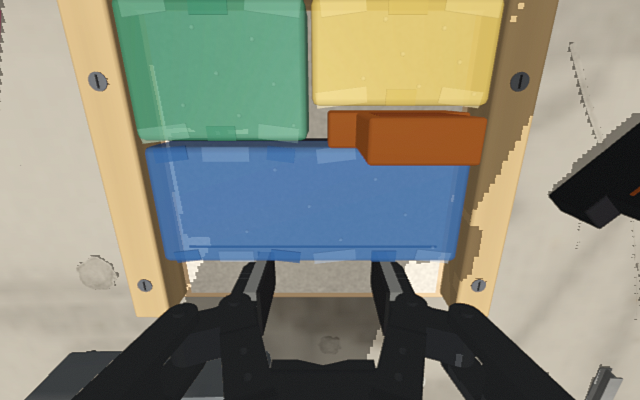

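The slab slides (about 5 N) and nearly reaches green and the spacer. I'll continue gently.

Request:
{"fn": "send_rows", "kwargs": {
  "plan": [
    [0.05,0,0,0,0,0,0.6],
    [0.05,0,0,0,0,0,0.6],
    [0.05,0,0,0,0,0,0.6],
    [0,0,0,0,0,0,0.6],
    [0,0,0,0,0,0,0.6],
    [0,0,0,0,0,0,0.6],
    [0,0,0,0,0,0,0.6],
    [0,0,0,0,0,0,0.6],
    [0,0,0,0,0,0,0.6],
    [0,0,0,0,0,0,0.6]
  ]
}}

```text
time: 19.4
position: [0.5036, -0.0684, 0.0315]
ee_rot: [180.0, 0.2, -1.8]
wrist_force: [-9.0, -0.9, 6.8]
opening: 0.0515
```

```bash
python3 - <<'E'
from h import *
s=observe();print(s["time"],s["position"],s["wrist_force"],s["moment"])
im=read_camera("wrist");cv2.imwrite("pics/w9.png",cv2.resize(im[60:300,120:500],None,fx=2,fy=2))
E
```

```text
19.4 [ 0.50357531 -0.06844145  0.03152957] [-8.98835686 -0.89839975  6.78824372] [-0.03155851  1.88832372 -0.03845104]
```

View pics/w9.png

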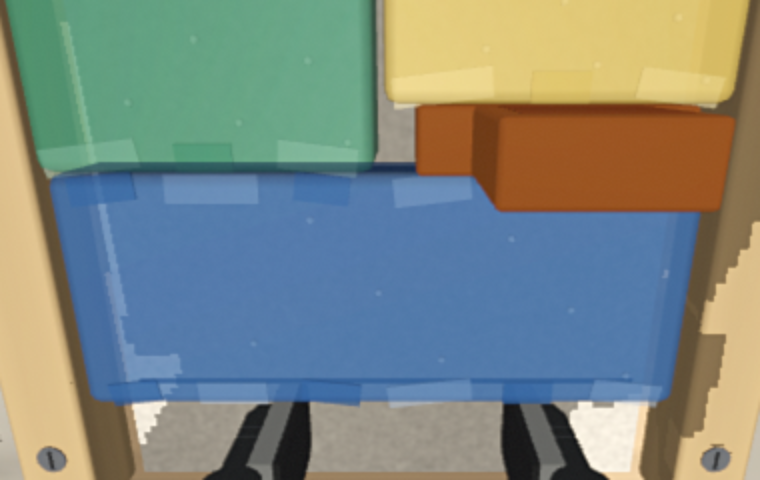

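Request:
{"fn": "send_rows", "kwargs": {
  "plan": [
    [0.05,0,0,0,0,0,0.6],
    [0.05,0,0,0,0,0,0.6],
    [0,0,0,0,0,0,0.6],
    [0,0,0,0,0,0,0.6],
    [0,0,0,0,0,0,0.6],
    [0,0,0,0,0,0,0.6],
    [0,0,0,0,0,0,0.6],
    [0,0,0,0,0,0,0.6],
    [0,0,0,0,0,0,0.6],
    [0,0,0,0,0,0,0.6]
  ]
}}

```text
time: 20.7
position: [0.5037, -0.0684, 0.0315]
ee_rot: [180.0, 0.4, -1.9]
wrist_force: [-21.7, -0.8, 15.6]
opening: 0.0513
```

```bash
python3 - <<'E'
from h import *
import pickle
s=observe();print(s["time"],s["position"],s["wrist_force"],s["moment"])
c=calibration("wrist");im=read_camera("wrist");cv2.imwrite("pics/w10.png",im);pickle.dump(c,open("w10.pkl","wb"));cv2.imwrite("pics/w10c.png",cv2.resize(im[60:300,120:500],None,fx=2,fy=2))
E
```

```text
20.7 [ 0.50373611 -0.068406    0.03146004] [-21.69082295  -0.84725249  15.61582327] [-0.14023828  4.08102981  0.03995733]
```

View pics/w10c.png

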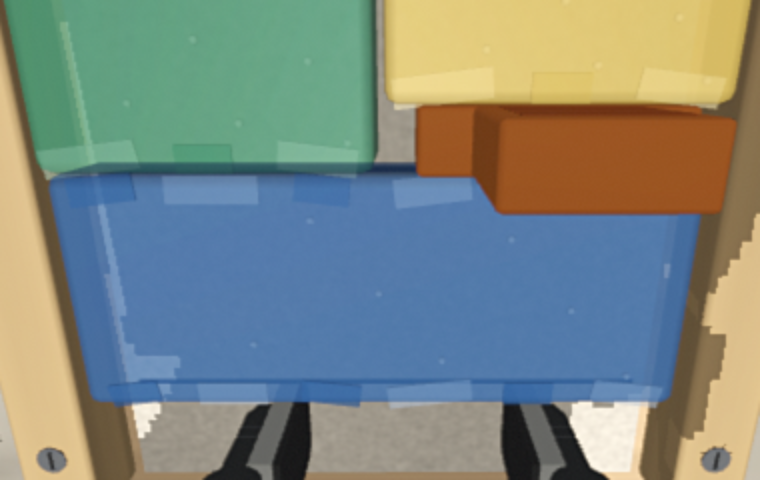

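```bash
python3 - <<'E'
from h import *
import pickle
c=pickle.load(open("w10.pkl","rb"));im=cv2.imread("pics/w10.png");hsv=cv2.cvtColor(im,cv2.COLOR_BGR2HSV)
b=cv2.inRange(hsv,(100,90,60),(118,255,255));g=cv2.inRange(hsv,(55,60,50),(90,255,255));a=cv2.inRange(hsv,(20,80,80),(30,220,255))
def col(m,x,f,lo=60,hi=270):
    q=np.where(m[lo:hi,x])[0]+lo; return f(q)
def run(nm,m,xs,f,off):
    uv=np.array([(x+.5,col(m,x,f)+off) for x in xs]);P=onz("w",uv,.032,c)
    for _ in range(3):
        p=np.polyfit(P[:,1],P[:,0],1);r=P[:,0]-np.polyval(p,P[:,1]);P=P[abs(r)<max(2*r.std(),2e-4)]
    print(nm,"yaw",(-np.degrees(np.arctan(p[0]))).round(2),"x at y=-.005,-.05,-.1,-.13",np.polyval(p,[-.005,-.05,-.1,-.13]).round(4),P[:,1].min().round(3),P[:,1].max().round(3),r.std().round(5))
run("blue near",b,range(185,240),np.max,1)
run("blue near all",b,list(range(185,240))+list(range(278,368))+list(range(405,445)),np.max,1)
run("blue far",b,range(155,325),np.min,0)
run("green near",g,range(150,295),np.max,1)
run("amber near",a,range(330,470),np.max,1)
cv2.imwrite("pics/w10d.png",cv2.resize(im[130:165,135:365],None,fx=3.4,fy=8,interpolation=cv2.INTER_NEAREST))
# spacer: bar top near edge & grip top near edge
for uv,z in [((120+418/2,60+176/2),.036),((120+472/2,60+177/2),.036),((120+500/2,60+212/2),.07),((120+718/2,60+212/2),.07),((120+418/2,60+106/2),.036),((120+470/2,60+106/2),.036)]:
    print(uv,z,onz("w",[uv],z,c).round(4))
im=read_camera("side");cv2.imwrite("pics/s10.png",cv2.resize(im[180:260,290:390],None,fx=7,fy=7,interpolation=cv2.INTER_CUBIC))
E
```

```text
blue near yaw -1.9 x at y=-.005,-.05,-.1,-.13 [0.5169 0.5154 0.5138 0.5128] -0.03 -0.005 0.0
blue near all yaw -1.72 x at y=-.005,-.05,-.1,-.13 [0.5168 0.5155 0.514  0.5131] -0.127 -0.005 0.00016
blue far yaw -1.78 x at y=-.005,-.05,-.1,-.13 [0.5711 0.5697 0.5682 0.5673] -0.064 -0.002 0.00032
green near yaw -1.77 x at y=-.005,-.05,-.1,-.13 [0.573  0.5716 0.57   0.5691] -0.06 -0.008 7e-05
amber near yaw -1.83 x at y=-.005,-.05,-.1,-.13 [0.5849 0.5835 0.5819 0.5809] -0.13 -0.075 0.0
(329.0, 148.0) 0.036 [[ 0.569  -0.0737]]
(356.0, 148.5) 0.036 [[ 0.5684 -0.0845]]
(370.0, 166.0) 0.07 [[ 0.5689 -0.085 ]]
(479.0, 166.0) 0.07 [[ 0.5678 -0.1172]]
(329.0, 113.0) 0.036 [[ 0.5825 -0.074 ]]
(355.0, 113.0) 0.036 [[ 0.5822 -0.0841]]
```

View pics/w10d.png

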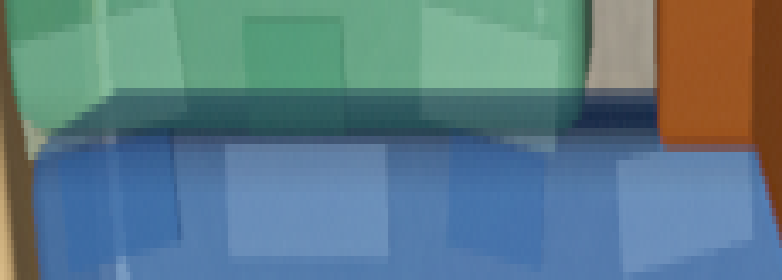

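View pics/s10.png

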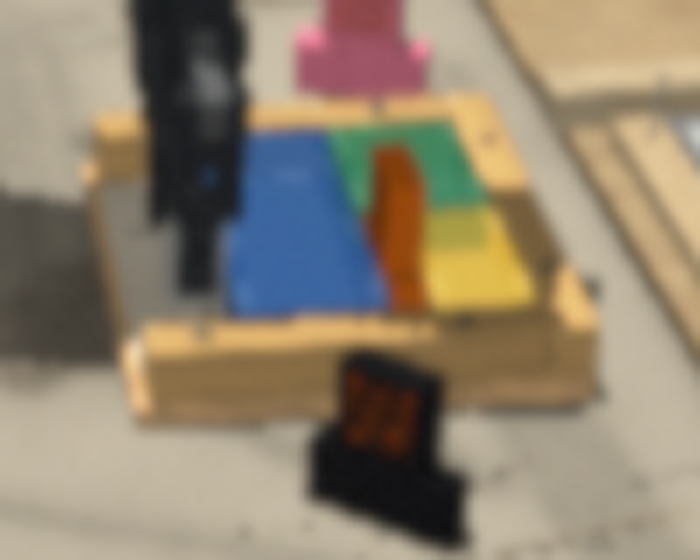

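Blue's near edge (yaw −1.7 to −1.9°) matches green and amber (−1.8°). Its computed far face is at 0.570, level with green's near face. The last 2 mm of command raised the push from 9 to 22 N with no motion, so it is seated. Final check, including bystanders.

```bash
python3 - <<'E'
from h import *
t=read_camera("top");cv2.imwrite("pics/t11.png",t[130:300,160:500])
t0=cv2.imread("pics/top0.png");print("diff bottle/cutter/pliers",[int(cv2.absdiff(t,t0)[r0:r1,c0:c1].mean()) for r0,r1,c0,c1 in((255,280,205,232),(135,157,198,252),(175,215,438,498))])
s=observe();print(s["time"],s["position"],s["wrist_force"],s["ee_rot"],s["opening"])
E
```

```text
diff bottle/cutter/pliers [18, 14, 13]
20.85 [ 0.50374698 -0.06842015  0.03146258] [-20.82636478  -0.60765634  15.9544468 ] [179.96760197   0.42760541  -1.85652379] 0.05171085744206832
```

View pics/t11.png

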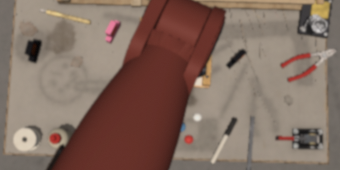

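Cutter (224,146), pliers (468,195) and bottle (218,267) are at the same top-view pixels as at the start. The pixel differences there are uniform across all three regions, so they look like a lighting change. Handing in.

```bash
python3 - <<'E'
from station import *
sign_off(); s=observe(); print(s["time"],s["wrist_force"])
E
```

```text
the job is handed in; nothing more can be done
the job is handed in; nothing more can be done
```

I stood the orange spacer on the board in the gap before the amber slab and let go of it. I then pushed the blue slab in with both fingers until it stopped, and handed in at about 21 s while still pressing it there with about 21 N.

**Last checks:**
- **Square:** the blue slab's edges lie at −1.7 to −1.9°, and the green and amber faces at about −1.8°.
- **Seated:** the last 2 mm of push raised the force from 9 to about 22 N with almost no movement (under 0.2 mm).
- **Spacer:** it is upright, with its faces in line with the amber and blue slabs to within about 1 mm.
- **Bystanders:** the bottle, cutter and pliers are at the same top-view positions as at the start.

**Two checks that did not fully agree:**
- **Gap to green:** the colour-mask edges alone showed a 1.9 mm gap between blue and green. I put this down to the bevelled, see-through glass edges. Blue's near edge plus its 55 mm depth reaches green's face to within about 0.5 mm.
- **Upward force:** the wrist also read about 16 N upward on the tool, rising in step with the push. I took this as friction at the fingers and did not confirm it.

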